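# Seat a plaster texture roller in its V-cradle and bar it down

### The job

Take the plaster roller from its dowel rest and lower it gently into the V-cradle, with the grooved end at the hold-down bar's end. Slide it lengthwise until its groove drops over the steel locating rib, so that the roller lies fully down and centred in both V-supports, and only then fold the hold-down bar over onto it. Do not let the roller drop, and leave the cup, the bowl and the mould where they stand.

Things in the scene. Friction and masses are not known exactly. Their poses are not given: they have to be found in the camera images.
- roller_center (a point): centre (on the axis, half-way along) of the loose white plaster roller: 54 mm diameter, 200 mm long, about 0.5 kg, axis level. The point's y axis runs along it to its grooved end; x and z turn as it rolls. Groove: square-sided, 11 mm wide, 12 mm deep, y = 46.5 to 57.5 mm. At the start it lies between two low dowels, axis 38 mm above the bench, its sides free for fingers.
- roller_groove (a point): point on the roller's axis in the middle of the groove, 52 mm from the roller's centre towards the grooved end; same axes. It is 60 mm above the bench when the roller is fully seated in the cradle, about 68 mm while the roller rides on the rib.
- cradle: wooden V-cradle fixed on the bench; origin at the centre of its underside. y runs along the V (the grooved end shall be at +y), x across, z up. Base 124 (x) by 236 (y) by 12 mm. Two 90-degree V-supports, 16 mm thick, at y = -66 and +76 mm, tops 50 mm above the bench, 36 mm either side; elsewhere fingers have room. Seated, the roller's axis is at x = 0, 60 mm above the bench.
- slot_middle (a point): on the base's top face, middle of the rib's slot, cradle y = +52 mm. The steel rib (6 mm thick, with a V edge 8 mm higher than the supports' V) is fixed anywhere within 10 mm of here along y; its place is not measured. The loose roller rides on it, grooved end high, sliding along y at 3 to 14 N, until the groove drops over it; the rib then holds against 25 N.
- bar (a joint): hinge angle (rad) of the steel hold-down bar: 0 = level, on the seated roller; 1.57 upright; 1.85 = open, leaning to the cradle's -x side. Hinge axis along cradle y at cradle x = -46 mm, 91 mm above the bench; bar at cradle y = +76 mm, 14 mm wide, 8 mm thick, between bracket plates 25 mm wide. Moves freely; once well past upright it sinks by its own weight (0.2 kg, damped).
- bar_tip (a point): centre of the black ball, 20 mm in diameter, at the free end of the hold-down bar, 86 mm from the hinge axis; about 174 mm above the bench while the bar is open.
- grey_cup: bystander: blue-grey glazed cup, 84 mm across, 65 mm high; origin at the centre of its underside.
- dark_bowl: bystander: bowl, black outside and white inside, 125 mm across, 59 mm high; origin at the centre of its underside.
- press_mould: bystander: plaster comb mould standing on its long edge, 37 (x) by 166 (y) by 72 mm high; origin at the centre of its underside.
Things that resemble listed ones, but are neither listed nor needed, are in the scene too. Leave any red look-alike of the part that bears roller_center alone.

How it is judged:
By the outcome, as a careful person would: the job done as asked, in the order asked, and still so for the second after the job is handed in, with the robot touching nothing.
It also fails if it takes over 61 s, if anything falls off the work surface, if the arm or the gripper's body presses on something with over 40 N, if the wrist force passes 120 N, or if a joint passes its speed limit or range.

### The arm

A 7-joint arm with a two-finger parallel gripper is mounted at the origin on the work surface; the furniture and walls round the work are solid. World frame = base frame: x ahead of the robot, y to its left, z up, the work surface at z = 0. Lengths are in m, angles in rad, forces in N, time in s.
With the tool pointing down it reaches from about 0.425 to 0.875 m from the base axis. Payload 4.7 kg.
Tool frame: the origin (TCP) lies between the finger pads; the fingertips stand 14 mm ahead of it and the grasp point (between the pads) lies 5 mm behind it; z points along the fingers, y is the line along which they close (so a half turn about z gives the same grasp; the last joint's range is limited). The gripper opens to 87 mm and grips with 3 to 60 N. Pads are 19 mm wide; open, the fingers measure 117 mm over their backs; the gripper's body (75 mm by 190 mm) begins 51 mm behind the grasp point.
Start: joints at [-1.204, 0.321, -0.07, 1.45, 0.023, 1.371, -0.057], TCP at [0.225, 0.61, 0.237] pointing down, gripper open.
Joint ranges: [-2.86, 2.86], [-0.3, 2.09], [-1.38, 1.24], [0.06, 2.45], [-1.56, 4.7], [0.09, 2.05], [-2.69, 2.69]. Speed limits (rad/s): [2.57, 2.57, 3.14, 3.14, 3.14, 3.14, 3.14].

### API

Orientations are given as a rotation vector (axis times angle).
In Python, from bench import ctrl gives the robot as it stands.
- The arm moves only by the tool step_arm, never from a script. Its argument "commands" is a list of rows, each an object with "travel": the shift along the tool's x, y, z in m, a list of three; "turn": the turn, a rotation vector about the tool's x, y, z in degrees, a list of three. A call has 1 to 5 rows; each row is the pose to reach, as a shift and turn from the pose commanded when the call began, along the tool's axes at that moment; what a row does not reach only later rows make up. A row lasts 1/10 s, in which the tool goes at most 50 mm and 8.59 degrees, less where a joint would pass 70% of its speed; a pose out of reach is approached as far as the arm can. A call with a gripper value outside its range is refused whole. "gripper" is the opening, from 0 (shut) to 1 (fully open), set as the call begins (left out, the last holds). The fingers move at their own pace and stop on an object; "force" is the grip in N (left out, the last holds). Time passes only in rows, so rows that repeat a pose let the fingers close. It gives the time, the measured TCP pose, the force, the opening and the grip force at its end, in the units of the state.
- ctrl.get_state(): the state, without advancing time (a new reading comes with each control period).
- ctrl.get_image(name): name is "side" or "top"; returns the picture (420x560x3 uint8, red, green, blue); there is no depth.
- ctrl.camera_model(name): a dict with "fx", "fy", "cx", "cy" (pixels), "R" (3x3) and "t" (3): a world point X has camera coordinates R X + t. Camera axes: x right, y down, z forward; pixel columns grow to the right and rows downward; lengths in m; the calibration is good to about 2 mm. A picture is of the moment at which its call begins. camera_model takes no time and is no camera call.
- ctrl.close_job(): hands the job in; it is judged then, once.
The state is a dict: "time": time; "joint_positions": joint angles; "qd": joint speeds; "joint_torque": joint torques, N m; "position": TCP position; "tool_rot": TCP orientation; "ft_force": force on the tool from outside, world axes, zero at the start; "torque": the same for the moment, N m; "grip_width": opening from 0.0 (shut) to 1.0 (fully open); "grip_force": force on a finger pad.
Only numpy, scipy, OpenCV 4.12 (cv2) and the standard library are available. Lean on these libraries where they do the work, as an engineer would, in place of code of your own. Each camera call takes 0.05 s, during which the arm holds its last target. There are 200 camera calls.

## Working session

There is one attempt and no reset: what is moved stays moved. The work goes in short steps, Python scripts to look and compute and a tool call to move; the robot and the scene stay as the last step left them, time stands still between calls to the robot, and variables do not carry over. Pictures are saved under pics/ and viewed, at most 10 in all, crops included, and the job is handed in when it is done.

Besides the shell and the picture viewer there is one more tool, called after "Emit:" by a JSON object that holds its "name" and its "arguments", one argument or row to a line. step_arm: Moves the arm, as the interface text tells. Its arguments: {"type":"object","properties":{"commands":{"type":"array"},"gripper":{"type":"number"},"force":{"type":"number"}},"required":["commands"]}

```bash
mkdir -p pics; ls
python3 - <<'E'
from bench import ctrl
import cv2,json
for n in("top","side"):
    im=ctrl.get_image(n); cv2.imwrite(f"pics/{n}0.png",im[:,:,::-1])
    m=ctrl.camera_model(n); print(n,m)
print(ctrl.get_state())
E
```

```text
pics
top {'fx': 429.97023482963283, 'fy': 429.97023482963283, 'cx': 275.6038166671211, 'cy': 211.26446555304483, 'R': array([[ 0.01997302, -0.99954119, -0.02277033],
       [-0.9943891 , -0.0174934 , -0.10432782],
       [ 0.10388162,  0.02472631, -0.99428226]]), 't': array([-0.03328028,  0.53433547,  1.38971642])}
side {'fx': 468.3810866275206, 'fy': 468.3810866275206, 'cx': 280.6221152517573, 'cy': 207.07749879111185, 'R': array([[ 0.99845685, -0.05268173,  0.01756558],
       [-0.02149884, -0.65833638, -0.75241678],
       [ 0.05120268,  0.75087805, -0.65845306]]), 't': array([-0.52141672,  0.04665575,  1.66419676])}
{'time': 0.1, 'joint_positions': array([-1.20392843,  0.32174842, -0.07006186,  1.4515385 ,  0.02260789,
        1.3707544 , -0.05690094]), 'qd': array([ 0.00144349, -0.00202343,  0.00031705, -0.00437903, -0.00065094,
       -0.00125321,  0.00031478]), 'joint_torque': array([-2.45564743e-04, -4.92571056e+01, -4.05643154e-01, -3.13404357e+01,
       -6.40578778e-02,  3.93481844e-02,  5.12696829e-05]), 'position': array([0.22447686, 0.60952983, 0.23557824]), 'tool_rot': array([-5.51214551e-01, -3.09266556e+00,  2.59440928e-03]), 'ft_force': array([-0.4461366 , -0.54361337, -0.0554831 ]), 'torque': array([-0.00043331,  0.03911032, -0.0454162 ]), 'grip_force': 0.0, 'grip_width': 0.9968268319004855}
```

View pics/top0.png

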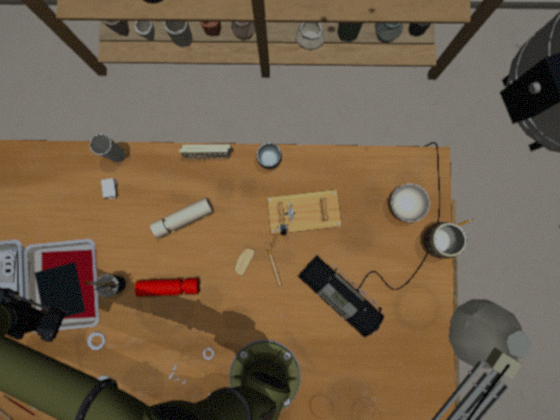

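View pics/side0.png

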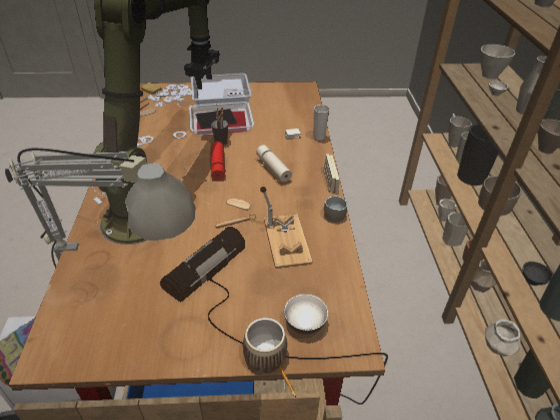

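Top view: white roller around (182,218), with its groove towards the lower-left end. The cradle is around (304,212), with the bar at its left end and the ball at (283,230). The red look-alike is at (167,287). Next I'll enlarge both areas.

```bash
python3 - <<'E'
import cv2,numpy as np
a=cv2.imread("pics/top0.png");b=cv2.imread("pics/side0.png")
c=cv2.resize(a[180:245,140:230],(540,390)[:2],interpolation=cv2.INTER_CUBIC)   # x6
d=cv2.resize(a[180:245,260:350],(540,390),interpolation=cv2.INTER_CUBIC)
c=cv2.resize(c,(400,290));d=cv2.resize(d,(400,290))
e=cv2.resize(b[140:190,240:309],(400,290),interpolation=cv2.INTER_CUBIC)
f=cv2.resize(b[180:270,225:349],(400,290),interpolation=cv2.INTER_CUBIC)
cv2.imwrite("pics/z0.png",np.vstack([np.hstack([c,d]),np.hstack([e,f])]))
E
cat > h.py <<'E'
import numpy as np,cv2
from bench import ctrl
from scipy.spatial.transform import Rotation as Ro
def ray(n,u,v):
    m=ctrl.camera_model(n);R,t=np.array(m["R"]),np.array(m["t"])
    d=R.T@np.array([(u-m["cx"])/m["fx"],(v-m["cy"])/m["fy"],1]);return -R.T@t,d
def plane(n,u,v,z):
    o,d=ray(n,u,v);return o+d*(z-o[2])/d[2]
def proj(n,X):
    m=ctrl.camera_model(n);c=np.array(m["R"])@np.array(X)+m["t"]
    return m["fx"]*c[0]/c[2]+m["cx"],m["fy"]*c[1]/c[2]+m["cy"]
def two(p,q):
    (o1,d1),(o2,d2)=ray("top",*p),ray("side",*q)
    s=np.linalg.lstsq(np.c_[d1,-d2],o2-o1,rcond=None)[0]
    A,B=o1+s[0]*d1,o2+s[1]*d2
    return (A+B)/2,np.linalg.norm(A-B)
E
python3 - <<'E'
from h import *
a=cv2.imread("pics/top0.png")
hsv=cv2.cvtColor(a,cv2.COLOR_BGR2HSV)
print(hsv[218,180:190:3].tolist(),hsv[180,300].tolist(),hsv[200,330].tolist(),hsv[200,300].tolist())
E
```

```text
[[45, 18, 169], [32, 25, 165], [22, 30, 163], [22, 31, 156]] [16, 144, 145] [18, 129, 168] [19, 125, 169]
```

View pics/z0.png

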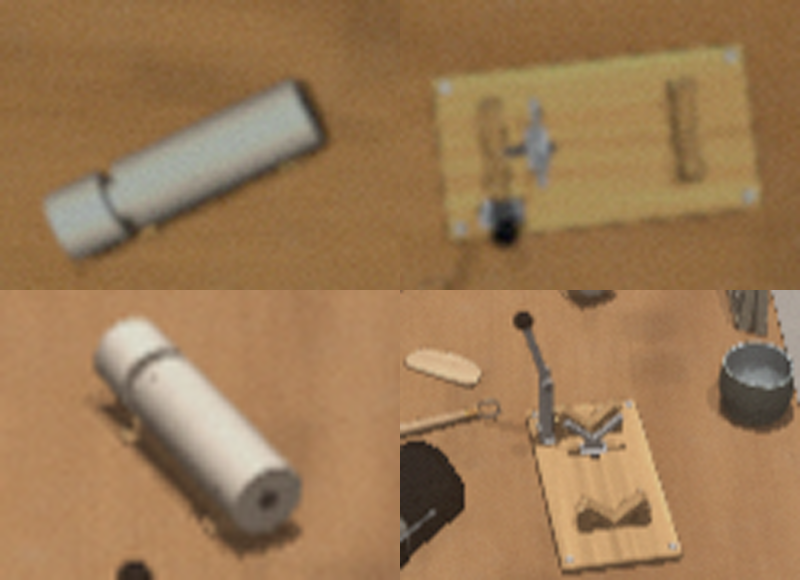

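The top crop shows the roller's groove at about x=118, towards the lower-left end. It also shows the cradle base's four corners, with the rib between the bar's V-support and the middle. Now I'll work out the poses.

Run:
```python
from h import *
T=lambda x,y,ox=260:(ox+x/4.4444-.4,180+y/4.4615-.4)
S=lambda x,y:(240+x/5.797-.4,140+y/5.8-.4)
F=lambda x,y:(225+x/3.226-.4,180+y/3.222-.4)
P=np.array([plane("top",*T(*p),.012) for p in[(36,80),(342,45),(360,207),(48,240)]])
print(P.round(4)); print("len",np.linalg.norm(P-np.roll(P,-1,0),axis=1))
Q=np.array([plane("side",*F(*p),.012) for p in[(235,110),(282,258),(157,281),(125,132)]])
print("side",Q.round(4), Q.mean(0),np.linalg.norm(Q-np.roll(Q,-1,0),axis=1))
yv=(P[0]+P[3]-P[1]-P[2]);print("c",P.mean(0),"yaw of y axis",np.degrees(np.arctan2(yv[1],yv[0])))
yv=(Q[0]+Q[3]-Q[1]-Q[2]);print("side yaw",np.degrees(np.arctan2(yv[1],yv[0])))
a=cv2.imread("pics/top0.png");h=cv2.cvtColor(a,cv2.COLOR_BGR2HSV)
m=((h[...,1]<75)&(h[...,2]>60)).astype(np.uint8);m[:190]=0;m[250:]=0;m[:,:140]=0;m[:,220:]=0
m=cv2.morphologyEx(m,cv2.MORPH_CLOSE,np.ones((5,5),np.uint8))
c=max(cv2.findContours(m,0,1)[0],key=cv2.contourArea);r=cv2.minAreaRect(c);b=cv2.boxPoints(r);print(r,b)
W=np.array([plane("top",*p,.04) for p in b]);print(W.round(4),W.mean(0),np.linalg.norm(W-np.roll(W,-1,0),axis=1))
print("groove",plane("top",*T(118,203,140),.05))
print("side end",plane("side",*S(268,498-290),.038),"side groove top", plane("side",*S(150,75),.06))
print("ball",two(T(104,228),F(123,31)))
```

```text
[[ 0.5822  0.0045  0.012 ]
 [ 0.6125 -0.225   0.012 ]
 [ 0.4913 -0.2389  0.012 ]
 [ 0.4624 -0.0071  0.012 ]]
len [0.23145993 0.12205381 0.23366654 0.12034343]
side [[ 0.5828  0.0017  0.012 ]
 [ 0.6124 -0.2222  0.012 ]
 [ 0.4854 -0.2483  0.012 ]
 [ 0.4592 -0.0303  0.012 ]] [ 0.53494459 -0.12479717  0.012     ] [0.22585333 0.12960409 0.21949436 0.12767325]
c [ 0.53710529 -0.11661174  0.012     ] yaw of y axis 97.30460748887552
side yaw 97.19404863610633
((180.49168395996094, 217.93252563476562), (16.380470275878906, 63.716156005859375), 64.53665161132812) [[148.20703 224.23474]
 [205.73383 196.84103]
 [212.77634 211.63031]
 [155.24954 239.02402]]
[[0.4835 0.3934 0.04  ]
 [0.5772 0.2074 0.04  ]
 [0.5287 0.1824 0.04  ]
 [0.4355 0.3678 0.04  ]] [0.50623844 0.28772693 0.04      ] [0.20831239 0.05455846 0.20748457 0.05437451]
groove [0.48103204 0.33125842 0.05      ]
side end [0.55207093 0.19541822 0.038     ] side groove top [0.47688821 0.32109288 0.06      ]
ball (array([ 0.46022842, -0.04981648,  0.17065187]), np.float64(0.004979061776319449))
```

```bash
cat >> h.py <<'E'
C0=np.array([.5367,-.118,0]);YAW=np.radians(7.25)
CR=Ro.from_euler('z',YAW).as_matrix()
def cw(p): return C0+CR@np.array(p)
def wc(p): return CR.T@(np.array(p)-C0)
def to(pos,ydeg,s=None):
    """tool-frame travel and turn to reach world pos, pointing down, closing line at ydeg"""
    s=s or ctrl.get_state();R=Ro.from_rotvec(s["tool_rot"])
    y=np.array([np.cos(np.radians(ydeg)),np.sin(np.radians(ydeg)),0]);z=np.array([0,0,-1.])
    Rt=Ro.from_matrix(np.c_[np.cross(y,z),y,z])
    print("travel",R.inv().apply(np.array(pos)-s["position"]).round(4),"turn",np.degrees((R.inv()*Rt).as_rotvec()).round(2))
E
python3 - <<'E'
from h import *
print("brushes",two((108,278),(220,113)),two((110,285),(220,125)))
to([.42,.55,.30],26.7)
to([.509,.271,.16],26.7)
E
```

```text
brushes (array([0.30397855, 0.46617613, 0.15946152]), np.float64(0.018780267007591212)) (array([0.28836595, 0.48777982, 0.08957566]), np.float64(0.0010747603144269514))
travel [-0.2041  0.0116 -0.0644] turn [-9.000e-02  4.000e-02  4.309e+01]
travel [-0.384  -0.2193  0.076 ] turn [-9.000e-02  4.000e-02  4.309e+01]
```

Emit:
{"name": "step_arm", "arguments": {
  "commands": [
    {"travel":[-0.05,0.003,-0.03],"turn":[0,0,8]},
    {"travel":[-0.1,0.006,-0.06],"turn":[0,0,16]},
    {"travel":[-0.15,0.009,-0.064],"turn":[0,0,24]},
    {"travel":[-0.2,0.012,-0.064],"turn":[0,0,32]},
    {"travel":[-0.2,0.012,-0.064],"turn":[0,0,43]}
  ],
  "gripper": 1
}}

```text
time: 0.6
position: [0.4239, 0.5477, 0.3006]
tool_rot: [1.608, 2.693, 0.0]
ft_force: [0.4, -0.8, 0.1]
grip_width: 0.996
grip_force: 0.0
```

Run:
```python
from h import *
print(ctrl.get_state()["position"]);to([.513,.2716,.14],26.7)
```

```text
[0.42386731 0.54767865 0.30060074]
travel [-0.2846 -0.053   0.1617] turn [0.16 0.25 1.63]
```

Emit:
{"name": "step_arm", "arguments": {
  "commands": [
    {"travel":[-0.285,-0.053,0.162],"turn":[0,0,1.6]},
    {"travel":[-0.285,-0.053,0.162],"turn":[0,0,1.6]},
    {"travel":[-0.285,-0.053,0.162],"turn":[0,0,1.6]},
    {"travel":[-0.285,-0.053,0.162],"turn":[0,0,1.6]},
    {"travel":[-0.285,-0.053,0.162],"turn":[0,0,1.6]}
  ]
}}

```text
time: 1.1
position: [0.4863, 0.3434, 0.1773]
tool_rot: [-1.627, -2.687, 0.0]
ft_force: [0.1, -0.5, 0.4]
grip_width: 1.001
grip_force: 0.0
```

Run:
```python
from h import *
print(ctrl.get_state()["position"]);to([.513,.2716,.14],26.7)
```

```text
[0.48632186 0.34340763 0.17733363]
travel [-0.076  -0.0096  0.0373] turn [-0.02  0.    0.9 ]
```

Emit:
{"name": "step_arm", "arguments": {
  "commands": [
    {"travel":[-0.076,-0.009,0.037],"turn":[0,0,0.8]},
    {"travel":[-0.076,-0.009,0.037],"turn":[0,0,0.8]},
    {"travel":[-0.076,-0.009,0.037],"turn":[0,0,0.8]},
    {"travel":[-0.076,-0.009,0.037],"turn":[0,0,0.8]}
  ]
}}

```text
time: 1.5
position: [0.5134, 0.2731, 0.141]
tool_rot: [-1.649, -2.673, 0.001]
ft_force: [-0.2, -0.4, 0.1]
grip_width: 1.001
grip_force: 0.0
```

Run:
```python
from h import *
print(ctrl.get_state()["position"]);to([.513,.2716,.033],26.7)
b=ctrl.get_image("side")[:,:,::-1];a=ctrl.get_image("top")[:,:,::-1]
p=b[60:200,190:350];q=a[170:270,120:234]
cv2.imwrite("pics/g0.png",np.hstack([cv2.resize(p,(400,350),interpolation=2),cv2.resize(q,(400,350),interpolation=2)]))
```

```text
[0.51335466 0.27311392 0.14104912]
travel [-0.0012 -0.0009  0.108 ] turn [-0.06 -0.02 -0.02]
```

View pics/g0.png

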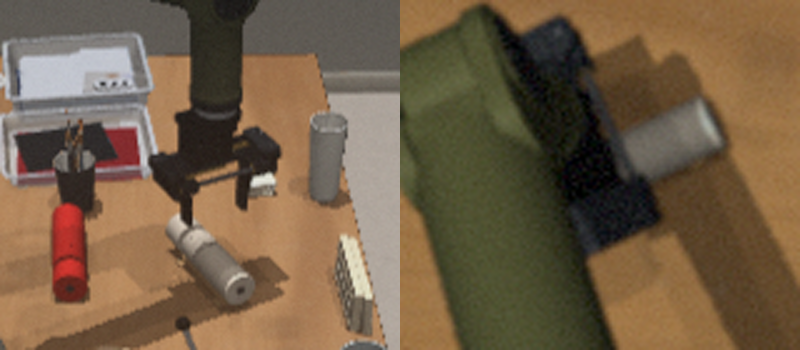

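The gripper sits square over the roller and straddles it, with its body across the closing line. I'll descend and grip.

Emit:
{"name": "step_arm", "arguments": {
  "commands": [
    {"travel":[-0.001,-0.001,0.04],"turn":[0,0,0]},
    {"travel":[-0.001,-0.001,0.075],"turn":[0,0,0]},
    {"travel":[-0.001,-0.001,0.095],"turn":[0,0,0]},
    {"travel":[-0.001,-0.001,0.108],"turn":[0,0,0]},
    {"travel":[-0.001,-0.001,0.108],"turn":[0,0,0]}
  ]
}}

```text
time: 2.1
position: [0.5117, 0.2735, 0.0323]
tool_rot: [-1.642, -2.676, 0.003]
ft_force: [-0.4, -0.4, -0.6]
grip_width: 0.998
grip_force: 0.0
```

Emit:
{"name": "step_arm", "arguments": {
  "commands": [
    {"travel":[0,0,0],"turn":[0,0,0]},
    {"travel":[0,0,0],"turn":[0,0,0]},
    {"travel":[0,0,0],"turn":[0,0,0]},
    {"travel":[0,0,0],"turn":[0,0,0]},
    {"travel":[0,0,0],"turn":[0,0,0]}
  ],
  "gripper": 0.5,
  "force": 25
}}

```text
time: 2.6
position: [0.5131, 0.2725, 0.0342]
tool_rot: [1.646, 2.676, 0.001]
ft_force: [-6.7, -3.9, 5.8]
grip_width: 0.633
grip_force: 4.8
```

Emit:
{"name": "step_arm", "arguments": {
  "commands": [
    {"travel":[0,0,0],"turn":[0,0,0]},
    {"travel":[0,0,0],"turn":[0,0,0]},
    {"travel":[0,0,0],"turn":[0,0,0]},
    {"travel":[0,0,0],"turn":[0,0,0]},
    {"travel":[0,0,0],"turn":[0,0,0]}
  ],
  "gripper": 0,
  "force": 30
}}

```text
time: 3.1
position: [0.5126, 0.2723, 0.0341]
tool_rot: [-1.646, -2.675, 0.001]
ft_force: [-3.3, -1.6, 5.3]
grip_width: 0.615
grip_force: 30.0
```

Emit:
{"name": "step_arm", "arguments": {
  "commands": [
    {"travel":[0,0,-0.02],"turn":[0,0,0]},
    {"travel":[0,0,-0.05],"turn":[0,0,0]},
    {"travel":[0,0,-0.08],"turn":[0,0,0]},
    {"travel":[0,0,-0.1],"turn":[0,0,0]},
    {"travel":[0,0,-0.1],"turn":[0,0,0]}
  ]
}}

```text
time: 3.6
position: [0.5148, 0.2734, 0.1361]
tool_rot: [1.645, 2.673, 0.008]
ft_force: [0.9, -0.0, -3.9]
grip_width: 0.611
grip_force: 30.0
```

Run:
```python
from h import *
s=ctrl.get_state();print(s["position"],s["ft_force"],s["torque"])
b=ctrl.get_image("side")[:,:,::-1];a=ctrl.get_image("top")[:,:,::-1]
p=b[80:180,200:314];q=a[170:270,120:234]
cv2.imwrite("pics/g1.png",np.hstack([cv2.resize(p,(400,350),interpolation=2),cv2.resize(q,(400,350),interpolation=2)]))
# carry pose: grasp (roller y=-15) at cradle y=-15 -> groove at +52
to(list(cw([0,-.015,0])[:2])+[.15],7.25)
```

```text
[0.51482687 0.27339799 0.13605499] [ 0.85206157 -0.01055014 -3.89751935] [-0.10817803 -0.11504174  0.0002489 ]
travel [-0.3734 -0.1594 -0.0174] turn [-0.06  0.02 19.55]
```

View pics/g1.png

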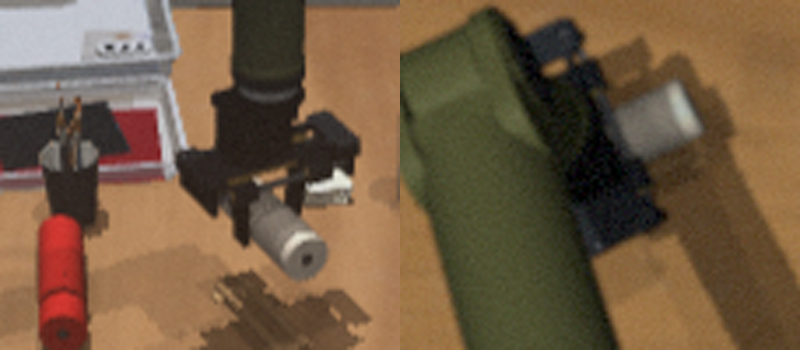

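Run:
```python
from h import *
s=ctrl.get_state();z=s["position"][2]+.004
e=plane("side",200+312/3.509-.4,80+257/3.5-.4,z);print("end",e,"TCP->end",e-s["position"],np.linalg.norm((e-s["position"])[:2]))
e2=plane("top",120+692/3.509-400/3.509-.4,170+108/3.5-.4,z+.01);print(e2,np.linalg.norm((e2-s["position"])[:2]))
to(list(cw([0,-.015,0])[:2])+[.2],7.25)
```

```text
end [0.56026222 0.20457941 0.13641453] TCP->end [ 0.04773907 -0.06764494  0.004     ] 0.08279405733881233
[0.55156617 0.19562979 0.14641453] 0.08597140692792972
travel [-0.3734 -0.1594 -0.0674] turn [-0.06  0.02 19.55]
```

Emit:
{"name": "step_arm", "arguments": {
  "commands": [
    {"travel":[-0.03,-0.012,-0.04],"turn":[0,0,2]},
    {"travel":[-0.07,-0.03,-0.067],"turn":[0,0,5]},
    {"travel":[-0.11,-0.047,-0.067],"turn":[0,0,8]},
    {"travel":[-0.15,-0.064,-0.067],"turn":[0,0,11]},
    {"travel":[-0.19,-0.081,-0.067],"turn":[0,0,14]}
  ]
}}

```text
time: 4.2
position: [0.5251, 0.0644, 0.1984]
tool_rot: [-1.961, -2.452, 0.004]
ft_force: [0.4, 0.9, -3.3]
grip_width: 0.614
grip_force: 30.0
```

Run:
```python
from h import *
to(list(cw([0,-.015,0])[:2])+[.2],7.25)
```

```text
travel [-0.1955 -0.0302 -0.0014] turn [-0.18  0.02  5.43]
```

Emit:
{"name": "step_arm", "arguments": {
  "commands": [
    {"travel":[-0.04,-0.006,-0.001],"turn":[0,0,2]},
    {"travel":[-0.085,-0.013,-0.001],"turn":[0,0,4]},
    {"travel":[-0.13,-0.02,-0.001],"turn":[0,0,5.4]},
    {"travel":[-0.17,-0.026,-0.001],"turn":[0,0,5.4]},
    {"travel":[-0.195,-0.03,-0.001],"turn":[0,0,5.4]}
  ]
}}

```text
time: 4.7
position: [0.5385, -0.1346, 0.1993]
tool_rot: [-2.078, -2.355, 0.006]
ft_force: [1.2, -0.0, -4.2]
grip_width: 0.612
grip_force: 30.0
```

Emit:
{"name": "step_arm", "arguments": {
  "commands": [
    {"travel":[0,0,0],"turn":[0,0,0]},
    {"travel":[0,0,0],"turn":[0,0,0]},
    {"travel":[0,0,0],"turn":[0,0,0]}
  ]
}}

```text
time: 5.0
position: [0.5398, -0.1287, 0.2001]
tool_rot: [-2.07, -2.36, 0.001]
ft_force: [0.0, 0.4, -4.6]
grip_width: 0.615
grip_force: 30.0
```

Run:
```python
from h import *
s=ctrl.get_state();print(s["position"],wc(s["position"]),s["ft_force"],s["torque"])
to(list(cw([0,-.015,0])[:2])+[.13],7.25)
b=ctrl.get_image("side")[:,:,::-1];a=ctrl.get_image("top")[:,:,::-1]
p=b[130:280,200:371];q=a[140:260,230:367]
cv2.imwrite("pics/g2.png",np.hstack([cv2.resize(p,(400,350),interpolation=2),cv2.resize(q,(400,350),interpolation=2)]))
```

```text
[ 0.53979823 -0.12867396  0.20007947] [ 0.00172641 -0.01097962  0.20007947] [ 0.03699229  0.44722677 -4.6377388 ] [-0.06396594  0.03730176 -0.05139669]
travel [-0.0041 -0.0016  0.0701] turn [-0.13 -0.07  0.25]
```

View pics/g2.png

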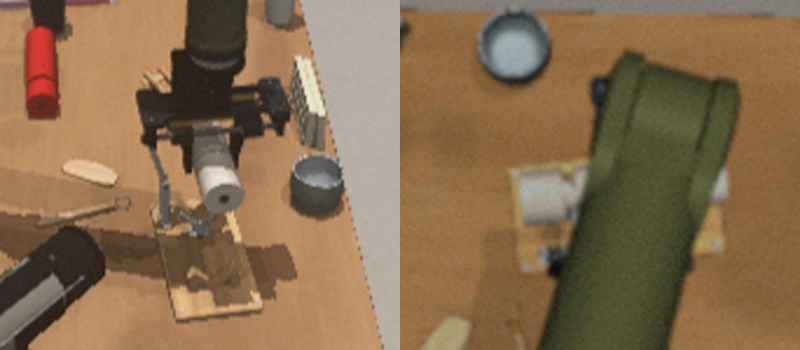

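Run:
```python
from h import *
T=lambda x,y,ox=260:(ox+x/4.4444-.4,180+y/4.4615-.4)
F=lambda x,y:(225+x/3.226-.4,180+y/3.222-.4)
for p in[(130,140),(138,140),(148,140)]: print("top",p,wc(plane("top",*T(*p),.03)).round(4),wc(plane("top",*T(*p),.045)).round(4))
for p in[(195,148)]: print("side V bottom",wc(plane("side",*F(*p),.030)).round(4))
for p in[(170,120),(222,126)]: print("side tips",wc(plane("side",*F(*p),.05)).round(4))
print("front support check V bottom expect y-.066+.008",wc(plane("side",*F(212,212),.022)).round(4),"back supp",wc(plane("side",*F(160,115),.05)).round(4))
b=cv2.imread("pics/side0.png")[200:250,255:324];a=cv2.imread("pics/top0.png")[190:240,262:331]
cv2.imwrite("pics/rib.png",np.hstack([cv2.resize(x,(400,290),interpolation=cv2.INTER_CUBIC) for x in(b,a)]))
```

```text
top (130, 140) [0.0061 0.0508 0.03  ] [0.0045 0.0511 0.045 ]
top (138, 140) [0.0054 0.0449 0.03  ] [0.0039 0.0453 0.045 ]
top (148, 140) [0.0046 0.0376 0.03  ] [0.0031 0.038  0.045 ]
side V bottom [0.0013 0.0408 0.03  ]
side tips [-0.0214  0.0672  0.05  ]
side tips [0.0317 0.049  0.05  ]
front support check V bottom expect y-.066+.008 [ 0.0026 -0.0479  0.022 ] back supp [-0.0306  0.0768  0.05  ]
```

View pics/rib.png

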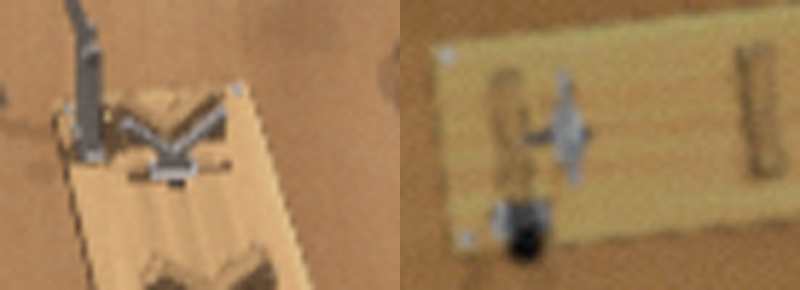

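The rib shows bright at (568,130) in the right crop, at about cradle y=45 mm. That puts it on the near side of the slot's middle. I'll lower with the groove at about y=53 and slide towards -y.

Emit:
{"name": "step_arm", "arguments": {
  "commands": [
    {"travel":[-0.004,-0.001,0.03],"turn":[0,0,0.2]},
    {"travel":[-0.004,-0.001,0.065],"turn":[0,0,0.2]},
    {"travel":[-0.004,-0.001,0.095],"turn":[0,0,0.2]},
    {"travel":[-0.004,-0.001,0.115],"turn":[0,0,0.2]},
    {"travel":[-0.004,-0.001,0.122],"turn":[0,0,0.2]}
  ]
}}

```text
time: 5.6
position: [0.5382, -0.1328, 0.0771]
tool_rot: [-2.073, -2.356, 0.004]
ft_force: [-0.0, 0.2, -3.7]
grip_width: 0.61
grip_force: 30.0
```

Emit:
{"name": "step_arm", "arguments": {
  "commands": [
    {"travel":[0,0,0],"turn":[0,0,0]},
    {"travel":[0,0,0],"turn":[0,0,0]},
    {"travel":[0,0,0],"turn":[0,0,0]}
  ]
}}

```text
time: 5.9
position: [0.5411, -0.1345, 0.0812]
tool_rot: [2.076, 2.355, 0.003]
ft_force: [-0.5, 0.3, -4.5]
grip_width: 0.612
grip_force: 30.0
```

Run:
```python
from h import *
s=ctrl.get_state();print(wc(s["position"]),s["ft_force"],s["torque"])
to(list(cw([0,-.015,0])[:2])+[.065],7.25)
```

```text
[ 0.00229479 -0.01695428  0.08116608] [-0.52731973  0.30946894 -4.53003997] [-0.1393608   0.03340415  0.00508613]
travel [ 0.002  -0.0023  0.0162] turn [ 0.17  0.02 -0.04]
```

Emit:
{"name": "step_arm", "arguments": {
  "commands": [
    {"travel":[0.001,-0.002,0.003],"turn":[0,0,0]},
    {"travel":[0.001,-0.002,0.006],"turn":[0,0,0]},
    {"travel":[0.001,-0.002,0.009],"turn":[0,0,0]},
    {"travel":[0.001,-0.002,0.009],"turn":[0,0,0]}
  ]
}}

```text
time: 6.3
position: [0.5373, -0.1337, 0.0701]
tool_rot: [-2.077, -2.356, 0.001]
ft_force: [0.1, -0.3, -4.9]
grip_width: 0.615
grip_force: 30.0
```

Emit:
{"name": "step_arm", "arguments": {
  "commands": [
    {"travel":[0,0,0.001],"turn":[0,0,0]},
    {"travel":[0,0,0.002],"turn":[0,0,0]},
    {"travel":[0,0,0.002],"turn":[0,0,0]}
  ]
}}

```text
time: 6.6
position: [0.5377, -0.1338, 0.0685]
tool_rot: [-2.078, -2.356, 0.0]
ft_force: [0.2, 0.1, -3.9]
grip_width: 0.615
grip_force: 30.0
```

Emit:
{"name": "step_arm", "arguments": {
  "commands": [
    {"travel":[0,0,0.001],"turn":[0,0,0]},
    {"travel":[0,0,0.002],"turn":[0,0,0]},
    {"travel":[0,0,0.002],"turn":[0,0,0]}
  ]
}}

```text
time: 6.9
position: [0.5376, -0.1337, 0.0664]
tool_rot: [-2.078, -2.356, 0.0]
ft_force: [0.6, -0.2, -4.0]
grip_width: 0.613
grip_force: 30.0
```

Emit:
{"name": "step_arm", "arguments": {
  "commands": [
    {"travel":[0,0,0.001],"turn":[0,0,0]},
    {"travel":[0,0,0.002],"turn":[0,0,0]},
    {"travel":[0,0,0.002],"turn":[0,0,0]}
  ]
}}

```text
time: 7.2
position: [0.5379, -0.1338, 0.0647]
tool_rot: [2.078, 2.356, 0.001]
ft_force: [0.6, -0.3, -3.0]
grip_width: 0.616
grip_force: 30.0
```

Emit:
{"name": "step_arm", "arguments": {
  "commands": [
    {"travel":[0,0,0.001],"turn":[0,0,0]},
    {"travel":[0,0,0.001],"turn":[0,0,0]}
  ]
}}

```text
time: 7.4
position: [0.5382, -0.1339, 0.0639]
tool_rot: [2.077, 2.356, 0.001]
ft_force: [0.6, -0.8, -2.2]
grip_width: 0.608
grip_force: 30.0
```

Emit:
{"name": "step_arm", "arguments": {
  "commands": [
    {"travel":[0,0,0.001],"turn":[0,0,0]},
    {"travel":[0,0,0.001],"turn":[0,0,0]}
  ]
}}

```text
time: 7.6
position: [0.5383, -0.1339, 0.063]
tool_rot: [2.077, 2.355, 0.001]
ft_force: [2.3, -0.1, -0.1]
grip_width: 0.609
grip_force: 30.0
```

The roller touches the rib at TCP z of about 0.064, as predicted. Now I'll slide it towards -y (tool -x) with a light press.

Emit:
{"name": "step_arm", "arguments": {
  "commands": [
    {"travel":[-0.001,0,0.001],"turn":[0,0,0]},
    {"travel":[-0.002,0,0.001],"turn":[0,0,0]},
    {"travel":[-0.003,0,0.001],"turn":[0,0,0]}
  ]
}}

```text
time: 7.9
position: [0.5388, -0.1356, 0.0617]
tool_rot: [-2.077, -2.357, -0.003]
ft_force: [2.5, 3.9, -0.2]
grip_width: 0.613
grip_force: 30.0
```

Emit:
{"name": "step_arm", "arguments": {
  "commands": [
    {"travel":[-0.001,0,0],"turn":[0,0,0]},
    {"travel":[-0.002,0,0],"turn":[0,0,0]}
  ]
}}

```text
time: 8.1
position: [0.5374, -0.1393, 0.061]
tool_rot: [-2.076, -2.357, 0.003]
ft_force: [0.6, 0.1, -4.4]
grip_width: 0.61
grip_force: 30.0
```

Emit:
{"name": "step_arm", "arguments": {
  "commands": [
    {"travel":[-0.001,0,0],"turn":[0,0,0]},
    {"travel":[-0.002,0,0],"turn":[0,0,0]}
  ]
}}

```text
time: 8.3
position: [0.5375, -0.1416, 0.0609]
tool_rot: [-2.078, -2.355, 0.003]
ft_force: [-0.1, 0.3, -3.5]
grip_width: 0.611
grip_force: 30.0
```

The force returned to the free-hanging value at about the predicted place, so the groove is over the rib. I'll move back 1 mm towards its middle and lower gently.

Emit:
{"name": "step_arm", "arguments": {
  "commands": [
    {"travel":[0.001,0,0.0],"turn":[0,0,0]},
    {"travel":[0.001,0,0.001],"turn":[0,0,0]},
    {"travel":[0.001,0,0.002],"turn":[0,0,0]}
  ]
}}

```text
time: 8.6
position: [0.5384, -0.1397, 0.0594]
tool_rot: [-2.077, -2.356, 0.0]
ft_force: [0.2, 0.3, -5.6]
grip_width: 0.611
grip_force: 30.0
```

Emit:
{"name": "step_arm", "arguments": {
  "commands": [
    {"travel":[0,0,0.001],"turn":[0,0,0]},
    {"travel":[0,0,0.0015],"turn":[0,0,0]}
  ]
}}

```text
time: 8.8
position: [0.5384, -0.1397, 0.0579]
tool_rot: [-2.077, -2.356, 0.0]
ft_force: [-0.3, -0.4, -4.8]
grip_width: 0.614
grip_force: 30.0
```

Emit:
{"name": "step_arm", "arguments": {
  "commands": [
    {"travel":[0,0,0.001],"turn":[0,0,0]},
    {"travel":[0,0,0.001],"turn":[0,0,0]}
  ]
}}

```text
time: 9.0
position: [0.5387, -0.1397, 0.0571]
tool_rot: [2.077, 2.356, 0.0]
ft_force: [0.1, -0.3, -3.2]
grip_width: 0.614
grip_force: 30.0
```

Emit:
{"name": "step_arm", "arguments": {
  "commands": [
    {"travel":[0,0,0.001],"turn":[0,0,0]},
    {"travel":[0,0,0.001],"turn":[0,0,0]}
  ]
}}

```text
time: 9.2
position: [0.5392, -0.1397, 0.0565]
tool_rot: [2.077, 2.356, 0.002]
ft_force: [1.2, 0.3, -2.5]
grip_width: 0.617
grip_force: 30.0
```

Emit:
{"name": "step_arm", "arguments": {
  "commands": [
    {"travel":[0,0,0.001],"turn":[0,0,0]},
    {"travel":[0,0,0.001],"turn":[0,0,0]}
  ]
}}

```text
time: 9.4
position: [0.5396, -0.1397, 0.056]
tool_rot: [2.076, 2.356, 0.002]
ft_force: [1.8, 0.1, 3.3]
grip_width: 0.614
grip_force: 30.0
```

Emit:
{"name": "step_arm", "arguments": {
  "commands": [
    {"travel":[0,0,0.001],"turn":[0,0,0]},
    {"travel":[0,0,0.001],"turn":[0,0,0]}
  ]
}}

```text
time: 9.6
position: [0.5398, -0.1398, 0.0558]
tool_rot: [2.076, 2.356, 0.003]
ft_force: [-0.7, 1.2, 9.1]
grip_width: 0.611
grip_force: 30.0
```

It is seated at TCP z of about 0.056, as expected. I'll ease off the press and release.

Emit:
{"name": "step_arm", "arguments": {
  "commands": [
    {"travel":[0,0,-0.001],"turn":[0,0,0]},
    {"travel":[0,0,-0.0015],"turn":[0,0,0]}
  ],
  "force": 6
}}

```text
time: 9.8
position: [0.5397, -0.1398, 0.0559]
tool_rot: [2.076, 2.354, 0.003]
ft_force: [4.5, -0.8, -3.2]
grip_width: 0.613
grip_force: 6.0
```

Emit:
{"name": "step_arm", "arguments": {
  "commands": [
    {"travel":[0,0,0],"turn":[0,0,0]},
    {"travel":[0,0,0],"turn":[0,0,0]},
    {"travel":[0,0,0],"turn":[0,0,0]}
  ],
  "gripper": 0.72
}}

```text
time: 10.1
position: [0.5374, -0.1397, 0.055]
tool_rot: [-2.077, -2.355, 0.002]
ft_force: [0.0, -0.2, 0.4]
grip_width: 0.711
grip_force: 0.0
```

Emit:
{"name": "step_arm", "arguments": {
  "commands": [
    {"travel":[0,0,0],"turn":[0,0,0]},
    {"travel":[0,0,0],"turn":[0,0,0]},
    {"travel":[0,0,0],"turn":[0,0,0]}
  ],
  "gripper": 0.95
}}

```text
time: 10.4
position: [0.5383, -0.1397, 0.0555]
tool_rot: [-2.077, -2.356, 0.0]
ft_force: [-0.1, -0.0, -0.8]
grip_width: 0.899
grip_force: 0.0
```

Emit:
{"name": "step_arm", "arguments": {
  "commands": [
    {"travel":[0,0,-0.02],"turn":[0,0,0]},
    {"travel":[0,0,-0.06],"turn":[0,0,0]},
    {"travel":[0,0,-0.1],"turn":[0,0,0]},
    {"travel":[0,0,-0.14],"turn":[0,0,0]},
    {"travel":[0,0,-0.17],"turn":[0,0,0]}
  ]
}}

```text
time: 10.9
position: [0.539, -0.1401, 0.2284]
tool_rot: [2.077, 2.355, 0.003]
ft_force: [0.3, 0.3, -0.9]
grip_width: 0.949
grip_force: 0.0
```

Emit:
{"name": "step_arm", "arguments": {
  "commands": [
    {"travel":[-0.05,-0.03,0],"turn":[0,0,0]},
    {"travel":[-0.1,-0.06,0],"turn":[0,0,0]},
    {"travel":[-0.15,-0.08,0],"turn":[0,0,0]},
    {"travel":[-0.18,-0.08,0],"turn":[0,0,0]},
    {"travel":[-0.18,-0.08,0],"turn":[0,0,0]}
  ]
}}

```text
time: 11.4
position: [0.4779, -0.3366, 0.2261]
tool_rot: [2.089, 2.342, -0.007]
ft_force: [-0.5, -0.1, -1.1]
grip_width: 0.945
grip_force: 0.0
```

Run:
```python
from h import *
b=ctrl.get_image("side")[:,:,::-1];a=ctrl.get_image("top")[:,:,::-1]
cv2.imwrite("pics/s_side.png",b);cv2.imwrite("pics/s_top.png",a)
p=b[180:280,225:339];q=a[170:250,250:341]
cv2.imwrite("pics/s1.png",np.hstack([cv2.resize(p,(400,350),interpolation=2),cv2.resize(q,(400,350),interpolation=2)]))
s=ctrl.get_state();print(s["position"],wc(s["position"]))
```

```text
[ 0.48080836 -0.32958086  0.2253418 ] [-0.08214607 -0.20283579  0.2253418 ]
```

View pics/s1.png

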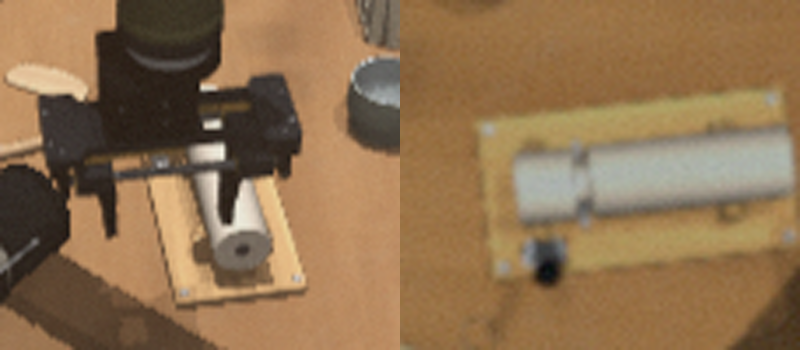

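The roller lies in both supports, with the rib ends showing inside the groove at crop pixel (582,175). Next I'll close the gripper and go round to the -x side of the ball to fold the bar.

Run:
```python
from h import *
to(list(cw([-.125,.076,0])[:2])+[.235],7.25)
```

```text
travel [ 0.2786 -0.0441 -0.0096] turn [-0.04 -0.   -0.25]
```

Emit:
{"name": "step_arm", "arguments": {
  "commands": [
    {"travel":[0.04,-0.04,-0.01],"turn":[0,0,0]},
    {"travel":[0.09,-0.044,-0.01],"turn":[0,0,0]},
    {"travel":[0.135,-0.044,-0.01],"turn":[0,0,0]},
    {"travel":[0.18,-0.044,-0.01],"turn":[0,0,0]},
    {"travel":[0.22,-0.044,-0.01],"turn":[0,0,0]}
  ],
  "gripper": 0
}}

```text
time: 12.0
position: [0.4099, -0.1112, 0.2359]
tool_rot: [2.072, 2.361, 0.003]
ft_force: [0.5, -0.2, -0.3]
grip_width: 0.581
grip_force: 0.0
```

Emit:
{"name": "step_arm", "arguments": {
  "commands": [
    {"travel":[0.03,0,0],"turn":[0,0,0]},
    {"travel":[0.058,0,0],"turn":[0,0,0]},
    {"travel":[0.058,0,0],"turn":[0,0,0]},
    {"travel":[0.058,0,0],"turn":[0,0,0]},
    {"travel":[0.058,0,0],"turn":[0,0,0]}
  ]
}}

```text
time: 12.5
position: [0.4032, -0.0582, 0.2357]
tool_rot: [2.077, 2.356, 0.0]
ft_force: [-0.3, -0.7, -0.1]
grip_width: 0.123
grip_force: 0.0
```

Run:
```python
from h import *
s=ctrl.get_state();print(wc(s["position"]),s["grip_width"])
to(list(cw([-.125,.076,0])[:2])+[.172],7.25)
```

```text
[-0.1248787   0.07617162  0.23572311] 0.1233908810931865
travel [-0.0002 -0.0001  0.0637] turn [ 0.02  0.01 -0.04]
```

Emit:
{"name": "step_arm", "arguments": {
  "commands": [
    {"travel":[0,0,0.03],"turn":[0,0,0]},
    {"travel":[0,0,0.055],"turn":[0,0,0]},
    {"travel":[0,0,0.064],"turn":[0,0,0]},
    {"travel":[0,0,0.064],"turn":[0,0,0]}
  ]
}}

```text
time: 12.9
position: [0.4023, -0.0586, 0.1706]
tool_rot: [-2.078, -2.354, 0.003]
ft_force: [0.2, -0.0, -0.4]
grip_width: 0.002
grip_force: 0.0
```

Run:
```python
from h import *
s=ctrl.get_state();print(wc(s["position"]),s["grip_width"],s["joint_positions"])
to(list(cw([-.025,.076,0])[:2])+[.172],7.25)
```

```text
[-0.12581546  0.0759018   0.17063095] 0.0021921988807574577 [-0.38530981 -0.18970305  0.42141456  2.10959811  0.08298357  1.20924783
  0.12405922]
travel [ 0.0003  0.1008 -0.0016] turn [-0.15 -0.   -0.13]
```

Emit:
{"name": "step_arm", "arguments": {
  "commands": [
    {"travel":[0,0.015,0],"turn":[0,0,0]},
    {"travel":[0,0.025,0],"turn":[0,0,0]},
    {"travel":[0,0.033,0],"turn":[0,0,0]},
    {"travel":[0,0.041,0],"turn":[0,0,0]},
    {"travel":[0,0.049,0],"turn":[0,0,0]}
  ]
}}

```text
time: 13.4
position: [0.4523, -0.0519, 0.1719]
tool_rot: [-2.078, -2.356, 0.0]
ft_force: [-2.1, -0.6, 1.3]
grip_width: 0.007
grip_force: 0.7
```

Emit:
{"name": "step_arm", "arguments": {
  "commands": [
    {"travel":[0,0.008,0],"turn":[0,0,0]},
    {"travel":[0,0.016,0],"turn":[0,0,0]},
    {"travel":[0,0.024,0],"turn":[0,0,0]},
    {"travel":[0,0.032,0],"turn":[0,0,0]},
    {"travel":[0,0.04,0],"turn":[0,0,0]}
  ]
}}

```text
time: 13.9
position: [0.492, -0.0468, 0.1714]
tool_rot: [-2.078, -2.356, 0.0]
ft_force: [-0.4, 0.6, 0.4]
grip_width: 0.008
grip_force: 0.2
```

Run:
```python
from h import *
b=ctrl.get_image("side")[:,:,::-1];a=ctrl.get_image("top")[:,:,::-1]
p=b[130:260,215:363];q=a[170:250,250:341]
cv2.imwrite("pics/b1.png",np.hstack([cv2.resize(p,(400,350),interpolation=2),cv2.resize(q,(400,350),interpolation=2)]))
s=ctrl.get_state();print(wc(s["position"]),s["ft_force"])
```

```text
[-0.03477924  0.07633832  0.17152057] [ 0.18441438 -0.60549902  0.22709704]
```

View pics/b1.png

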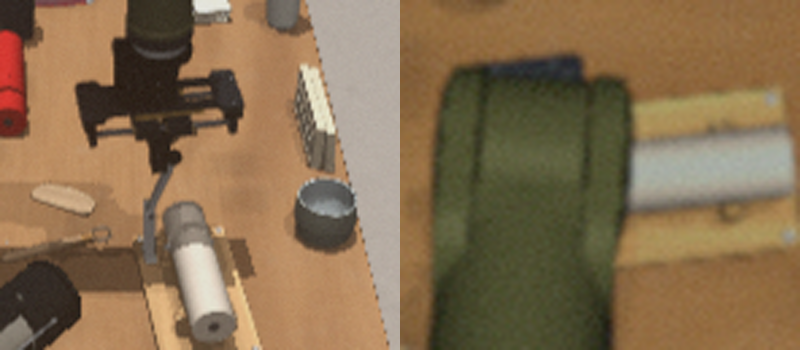

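The bar is past upright, leaning over the roller, with the ball at crop pixel (175,157) against the fingers. I'll push a little further and let it sink.

Emit:
{"name": "step_arm", "arguments": {
  "commands": [
    {"travel":[0,0.006,0],"turn":[0,0,0]},
    {"travel":[0,0.012,0],"turn":[0,0,0]},
    {"travel":[0,0.018,0],"turn":[0,0,0]},
    {"travel":[0,0.024,0],"turn":[0,0,0]},
    {"travel":[0,0.03,0],"turn":[0,0,0]}
  ]
}}

```text
time: 14.5
position: [0.5218, -0.043, 0.1716]
tool_rot: [2.078, 2.356, 0.0]
ft_force: [0.4, 0.1, -0.4]
grip_width: 0.004
grip_force: 0.0
```

Emit:
{"name": "step_arm", "arguments": {
  "commands": [
    {"travel":[0,0,0],"turn":[0,0,0]},
    {"travel":[0,0,0],"turn":[0,0,0]},
    {"travel":[0,0,0],"turn":[0,0,0]},
    {"travel":[0,0,0],"turn":[0,0,0]},
    {"travel":[0,0,0],"turn":[0,0,0]}
  ]
}}

```text
time: 15.0
position: [0.5211, -0.0432, 0.1717]
tool_rot: [-2.078, -2.356, -0.0]
ft_force: [-0.6, 0.6, 0.2]
grip_width: 0.007
grip_force: 0.0
```

Emit:
{"name": "step_arm", "arguments": {
  "commands": [
    {"travel":[0,0,-0.03],"turn":[0,0,0]},
    {"travel":[0,0,-0.07],"turn":[0,0,0]},
    {"travel":[-0.04,-0.02,-0.08],"turn":[0,0,0]},
    {"travel":[-0.09,-0.04,-0.08],"turn":[0,0,0]},
    {"travel":[-0.13,-0.06,-0.08],"turn":[0,0,0]}
  ]
}}

```text
time: 15.5
position: [0.4779, -0.1812, 0.2525]
tool_rot: [2.075, 2.356, 0.002]
ft_force: [-0.0, -0.8, 0.1]
grip_width: 0.0
grip_force: 0.0
```

Emit:
{"name": "step_arm", "arguments": {
  "commands": [
    {"travel":[-0.04,-0.02,0],"turn":[0,0,0]},
    {"travel":[-0.09,-0.02,0],"turn":[0,0,0]},
    {"travel":[-0.13,-0.02,0],"turn":[0,0,0]},
    {"travel":[-0.16,-0.02,0],"turn":[0,0,0]},
    {"travel":[-0.16,-0.02,0],"turn":[0,0,0]}
  ]
}}

```text
time: 16.0
position: [0.4766, -0.3457, 0.2515]
tool_rot: [2.085, 2.348, -0.005]
ft_force: [-0.9, -0.2, -0.7]
grip_width: 0.003
grip_force: 0.0
```

Run:
```python
from h import *
b=ctrl.get_image("side")[:,:,::-1];a=ctrl.get_image("top")[:,:,::-1]
p=b[160:270,215:340];q=a[170:250,250:341]
cv2.imwrite("pics/b2.png",np.hstack([cv2.resize(p,(400,350),interpolation=2),cv2.resize(q,(400,350),interpolation=2)]))
s=ctrl.get_state();print(wc(s["position"]),s["ft_force"])
for n in("top","side"):
    print(n,"ball seated px",proj(n,cw([.04,.076,.091])),"ball at 0.2rad",proj(n,cw([.0383,.076,.108])))
```

```text
[-0.08653912 -0.2137342   0.25119745] [ 0.0251322   1.00104059 -0.43853893]
top ball seated px (np.float64(279.88409175603834), np.float64(199.1907806056671)) ball at 0.2rad (np.float64(279.87245220258353), np.float64(199.00707003331226))
side ball seated px (np.float64(294.6507925974841), np.float64(204.37167460961695)) ball at 0.2rad (np.float64(294.34771598490477), np.float64(200.6450675133997))
```

View pics/b2.png

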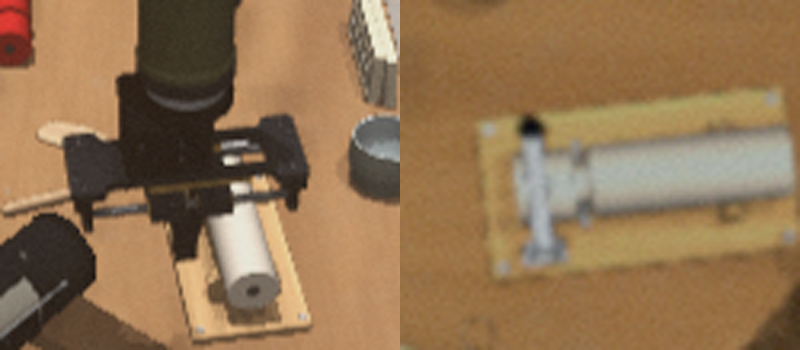

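The bar lies across the roller, with the ball at top pixel (279.8,199.0) where (279.9,199.2) was predicted. I'll move the arm clear and check the ball's height numerically in the side view.

Emit:
{"name": "step_arm", "arguments": {
  "commands": [
    {"travel":[-0.02,-0.04,-0.03],"turn":[0,0,0]},
    {"travel":[-0.04,-0.06,-0.06],"turn":[0,0,0]},
    {"travel":[-0.08,-0.06,-0.06],"turn":[0,0,0]},
    {"travel":[-0.12,-0.06,-0.06],"turn":[0,0,0]},
    {"travel":[-0.16,-0.06,-0.06],"turn":[0,0,0]}
  ]
}}

```text
time: 16.6
position: [0.4408, -0.506, 0.3123]
tool_rot: [2.072, 2.36, 0.005]
ft_force: [1.3, -0.0, 0.9]
grip_width: 0.003
grip_force: 0.0
```

Emit:
{"name": "step_arm", "arguments": {
  "commands": [
    {"travel":[-0.04,-0.04,0],"turn":[0,0,0]},
    {"travel":[-0.06,-0.08,0],"turn":[0,0,0]},
    {"travel":[-0.06,-0.08,0],"turn":[0,0,0]},
    {"travel":[-0.06,-0.08,0],"turn":[0,0,0]}
  ]
}}

```text
time: 17.0
position: [0.3658, -0.5764, 0.3118]
tool_rot: [2.08, 2.354, 0.002]
ft_force: [0.8, 1.0, -0.9]
grip_width: 0.003
grip_force: 0.0
```

Run:
```python
from h import *
b=ctrl.get_image("side");w=b[190:222,278:312].max(2)
print(ctrl.get_state()["position"])
n,l,st,c=cv2.connectedComponentsWithStats((w<60).astype(np.uint8))
print([(st[i].tolist(),(c[i]+[278,190]).round(1).tolist()) for i in range(1,n) if st[i,4]>5])
g=w[::1,::1];print(g[4:26,6:28])
```

```text
[ 0.36798265 -0.57529974  0.31162875]
[([16, 15, 3, 2, 6], [295.0, 205.5])]
[[190 194 194 196 195 194 190 189 192 189 191 185 184 183 180 183 182 175
  170 169 168 168]
 [194 191 193 194 197 191 193 191 191 192 191 187 184 187 184 182 186 178
  177 173 171 175]
 [190 192 192 193 196 193 193 190 194 192 192 189 190 192 190 187 184 181
  181 176 177 175]
 [192 193 194 194 197 195 193 189 191 194 194 195 191 194 191 189 186 184
  180 176 179 180]
 [191 192 197 196 197 195 192 191 192 193 193 194 190 194 191 188 188 183
  177 178 176 178]
 [195 192 196 195 195 198 191 187 191 194 195 194 188 188 187 185 183 179
  177 175 175 175]
 [195 194 194 196 196 197 192 186 189 194 192 193 182 184 182 183 180 178
  174 172 169 173]
 [196 195 195 198 195 196 192 185 190 189 179 177 183 180 177 176 176 175
  172 168 168 171]
 [195 199 196 198 192 191 193 190 171 158 124 122 145 175 183 176 174 176
  171 170 166 168]
 [195 192 199 200 202 198 203 199 147  78  60  60  70 143 177 177 174 172
  172 172 170 167]
 [201 193 207 207 213 209 216 212 136  69  60  64  60  84 174 178 171 173
  170 166 167 170]
 
[... 322 characters left out ...]
8 150 184 178 178 177 176 176
  176 173 172 175]
 [232 232 231 225 181 153 156 190 191 190 190 192 189 182 181 183 179 177
  174 176 175 179]
 [232 232 231 230 222 200 143 186 194 190 192 191 190 187 184 184 180 179
  181 180 178 178]
 [231 233 232 230 227 204 161 188 193 190 190 190 193 187 185 184 182 181
  179 179 179 180]
 [203 203 200 201 200 200 184 179 190 190 190 190 191 189 185 186 186 178
  179 178 177 177]
 [122 125 128 123 140 162 172 149 179 177 183 191 200 189 184 186 185 180
  181 182 174 177]
 [150 165 185 170 167 144 136 129 145 185 198 190 212 210 187 186 185 182
  181 178 176 177]
 [206 220 231 225 220 198 179 153 115 184 222 192 200 227 177 182 182 181
  181 177 178 176]]
```

```bash
python3 -c "
from bench import ctrl
print(ctrl.close_job())"
```

```text
the job is handed in; nothing more can be done
None
```

I handed the job in at about 17 s: the roller is seated in both V-supports with its groove over the rib, the hold-down bar is folded level onto it, and the arm stands clear without having gone near the cup, bowl or mould.

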